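Sort the stationery into the desk trays

ROBOT

A 6-joint arm with a two-finger parallel gripper is mounted at the origin on the work surface. World frame = base frame: x ahead of the robot, y to its left, z up, the work surface at z = 0. Lengths are in m, angles in rad, forces in N, time in s.
With the tool pointing down it reaches from about 0.275 to 0.875 m from the base axis. Payload 12.5 kg.
Tool frame: the origin (TCP) lies at the very end of the fingers, on their centre line; the grasp point (between the pads) lies 19 mm behind it; z points along the fingers, y is the line along which they close (so a half turn about z gives the same grasp; the last joint's range is limited). The gripper opens to 85 mm and grips with 20 to 120 N. Pads are 22 mm wide; open, the fingers measure 114 mm over their backs; the gripper's body (76 mm by 85 mm) begins 54 mm behind the grasp point. The pads swing forward as they close: fully open they stand 13 mm farther back than shut.
Start: joints at [-1.396, 0.351, 1.652, -0, 1.139, -0.085], TCP at [0.141, -0.532, 0.231] pointing down, gripper open.
Joint ranges: [-2.75, 2.75], [-0.79, 2.1], [0.01, 2.65], [-1.57, 4.71], [0.07, 3.14], [-2.87, 2.87]. Speed limits (rad/s): [2.22, 2.22, 2.79, 3.14, 3.14, 3.14].

INTERFACE

Orientations are given as a 3x3 rotation matrix whose columns are the frame's x, y, z axes.
In Python, from bench import manip gives the robot as it stands. Calls block until the motion is done:
- manip.move_ptp(position, orientation): joint-space move of the TCP to a pose.
- manip.move_l(position, attitude=None, max_speed=0.15): straight line of the TCP; attitude=None keeps the orientation; max_speed is the mean speed in m/s.
- manip.move_j(angles): joint-space move.
- manip.set_gripper(opening, effort=None): opening from 0.0 (shut) to 1.0 (fully open); effort is the grip in N (None keeps the last); returns when the fingers have stopped.
- manip.dwell(seconds).
- manip.inverse_kinematics(position, orientation): joint angles nearest the present ones, or None.
- manip.grab_frame(name): name is "scene" or "top"; returns (picture, depth): 420x560x3 uint8, red, green, blue; 420x560 float32, m along the optical axis (not along the pixel's ray), 0 where there is no reading.
- manip.get_calibration(name): a dict with "camera_matrix" (3x3 intrinsics, pixels), "R" (3x3) and "t" (3): a world point X has camera coordinates R X + t. Camera axes: x right, y down, z forward; pixel columns grow to the right and rows downward; lengths in m; the calibration is good to about 2 mm. A picture is of the moment at which its call begins. get_calibration takes no time and is no camera call.
A pose or a line that the arm cannot do raises manip.Unreachable and nothing moves.
- manip.sign_off(): hands the job in; it is judged then, once.
Trained networks look in the newest picture that a camera, given by its name, has taken for a name from the list of things; names that differ only in an ending like _2 or _b are one class to them, and where a whole thing is asked for, a point or a joint stands for the part that bears it (a point fixed in the world has none). Each returns a list of dicts, best first, with "confidence" (0 to 1); they miss things now and then, are a little off and sometimes report something else, mostly with a low value. They report only what shows in the picture. A call takes as long as a camera call.
- manip.look_for(camera, name): "at" ([x, y, z] in m, in world coordinates, good to about 4 mm: the middle of the surface that is visible of it).
Readings, each from a call of its own:
- manip.current_time(): time.
- manip.current_qpos(): joint angles.
- manip.current_joint_vel(): joint speeds.
- manip.current_joint_torque(): joint torques, N m.
- manip.current_ee_pos(): TCP position.
- manip.current_tcp_rot(): TCP orientation.
- manip.current_force(): force on the tool from outside, world axes, zero at the start.
- manip.current_ft_torque(): the same for the moment, N m.
- manip.current_grip_width(): opening from 0.0 (shut) to 1.0 (fully open).
- manip.current_grip_force(): force on a finger pad.
Only numpy, scipy, OpenCV 4.12 (cv2) and the standard library are available. Lean on these libraries where they do the work, as an engineer would, in place of code of your own. Each camera call takes 0.05 s, during which the arm holds its last target. There are 200 camera calls.

TASK

Tidy the desk: sort the loose stationery into its places, both highlighter pens into the walnut pen tray, both binder clips into the round brass dish and the memory stick into the small square leather tray. Set each piece down (do not drop it) so that it lies flat on the floor of its tray or dish, not on top of another piece or propped on the rim. Leave the mug and the stapler where they stand.

Things in the scene. Friction and masses are not known exactly. Their poses are not given: they have to be found in the camera images.
- highlighter_yellow: Flat-sided highlighter pen with a yellow barrel and a black cap, lying flat on the desk: 120 mm long, 18 mm wide, 14 mm thick, about 22 g. Origin: centre of its underside; its x runs along its length towards the cap, its z points up.
- highlighter_pink: The same kind of highlighter with a pink barrel and black cap: 120 x 18 x 14 mm, about 22 g. Origin: centre of its underside; x along its length towards the cap, z up.
- clip_black: Black steel binder clip lying on its side, wire handles folded forward, 25 g. Its body is a wedge 41 mm wide (along y), from the spine at x = -12 mm (20 mm high) to the jaws at x = +20 mm (7 mm high); the handles reach x = +43 mm, 22 mm wide, 16 mm high. Origin: underside, below the place to grip (across the 41 mm width, from above); x points from spine to handles, z up.
- clip_red: The same kind of binder clip in red, same size, origin and axes: 41 mm wide along y, spine at x = -12 mm (20 mm high), jaws at x = +20 mm, handle ends at x = +43 mm. About 25 g.
- memory_stick: Small blue plastic memory stick with a bare steel plug: 57 mm long, 19 mm wide, 10 mm thick, about 18 g. The blue case runs from x = -28 to x = +12 mm, the plug on to x = +29 mm (12 mm wide). Origin: on its underside, near the middle of its length; x along its length towards the plug, z up. Lies flat.
- pen_tray: Pen tray: dark walnut with a green felt floor, oblong, 150 mm (its x) by 190 mm (its y) outside, walls 5 mm thick and 22 mm high above the desk, floor 5 mm above the desk. Stands firmly on the desk. Origin: centre of its underside. Empty.
- clip_dish: Clip dish: round shallow brass dish, 172 mm across the rim, 20 mm high, walls flaring slightly outwards; its flat floor is 148 mm across and 5 mm above the desk. Stands firmly on the desk. Origin: centre of its underside; being round, its yaw means nothing. Empty.
- leather_tray: Small square tan leather tray with a cream lining, 115 mm by 115 mm outside (along its x and y), walls 5 mm thick and 22 mm high, floor 5 mm above the desk. Stands firmly on the desk. Origin: centre of its underside. Empty.
- mug: Blue ceramic coffee mug with a handle, 80 mm across and 94 mm high, standing loose to one side of the trays; 0.34 kg. Origin: centre of its underside. To be left alone.
- stapler: Black and grey desk stapler, 150 mm long (its x), 36 mm wide, 54 mm high, standing loose to the other side; 0.31 kg. Origin: centre of its underside. To be left alone. (Near the trays and loose pieces all other clutter is under 13 mm high: a phone and a note pad nearer the robot, and a small metal pencil sharpener amid the things.)

How it is judged:
At the end, for the whole second after the job is handed in: Both highlighters in the pen tray, both clips in the brass dish, the memory stick in the leather tray: each inside the walls, flat (within 0.15 rad) on the floor (underside under 10 mm above its tray's underside, so on no other piece), released and at rest (x of highlighter_yellow in the frame of pen_tray between -0.064 and 0.064 m and y of highlighter_yellow in the frame of pen_tray between -0.084 and 0.084 m and z of each of highlighter_yellow, highlighter_pink in the frame of pen_tray below 0.01 m and angle between each of highlighter_yellow, highlighter_pink, clip_black, clip_red, memory_stick's own z axis and vertical below 0.15 rad and linear speed of each of highlighter_yellow, highlighter_pink, clip_black, clip_red, memory_stick below 0.02 m/s and contact force between the fingers and highlighter_yellow below 0.05 N and x of highlighter_pink in the frame of pen_tray between -0.064 and 0.064 m and y of highlighter_pink in the frame of pen_tray between -0.084 and 0.084 m and contact force between the fingers and highlighter_pink below 0.05 N and horizontal distance between each of clip_black, clip_red and clip_dish below 0.064 m and z of each of clip_black, clip_red in the frame of clip_dish below 0.01 m and contact force between the fingers and clip_black below 0.05 N and contact force between the fingers and clip_red below 0.05 N and x of memory_stick in the frame of leather_tray between -0.048 and 0.048 m and y of memory_stick in the frame of leather_tray between -0.048 and 0.048 m and z of memory_stick in the frame of leather_tray below 0.01 m and contact force between the fingers and memory_stick below 0.05 N); the robot touches nothing.
It fails at once if a piece is let go in the air (its underside more than 60 mm above the desk with no finger touching it) ((height (world z) of highlighter_yellow above 0.06 m and contact force between the fingers and highlighter_yellow below 0.02 N) or (height (world z) of highlighter_pink above 0.06 m and contact force between the fingers and highlighter_pink below 0.02 N) or (height (world z) of clip_black above 0.06 m and contact force between the fingers and clip_black below 0.02 N) or (height (world z) of clip_red above 0.06 m and contact force between the fingers and clip_red below 0.02 N) or (height (world z) of memory_stick above 0.06 m and contact force between the fingers and memory_stick below 0.02 N)).
It fails at once if the mug or the stapler is moved by more than 20 mm or tipped (distance of any of mug, stapler from where it was at the start of the episode above 0.02 m or angle between any of mug, stapler's own z axis and vertical above 0.3 rad).
It also fails if it takes over 128 s, if anything falls off the work surface, if the arm or the gripper's body presses on something with over 40 N, if the wrist force passes 120 N, or if a joint passes its speed limit or range.

## Working session

There is one attempt and no reset: what is moved stays moved. The work goes in short steps, each a Python script; the robot and the scene stay as the last script left them, time stands still between calls to the robot, and variables do not carry over. Pictures are saved under pics/ and viewed, at most 14 in all, crops included, and the job is handed in when it is done.

```bash
mkdir -p pics
python3 - <<'E'
from bench import manip
import cv2,numpy as np
for n in("top","scene"):
    p,d=manip.grab_frame(n); cv2.imwrite(f"pics/{n}0.png",p[:,:,::-1]); np.savez(f"{n}0.npz",p=p,d=d)
    c=manip.get_calibration(n); print(n,c)
for k in "highlighter_yellow highlighter_pink clip_black clip_red memory_stick pen_tray clip_dish leather_tray mug stapler".split():
    for r in manip.look_for("top",k)[:2]: print(k,np.round(r["at"],3),round(r["confidence"],2))
print(manip.current_time())
E
```

```text
top {'camera_matrix': array([[474.49660869,   0.        , 278.87687505],
       [  0.        , 474.49660869, 213.4801568 ],
       [  0.        ,   0.        ,   1.        ]]), 'R': array([[ 0.02134052, -0.9997075 ,  0.01137949],
       [-0.99541311, -0.02230783, -0.09303282],
       [ 0.09325946, -0.00934193, -0.99559801]]), 't': array([-0.00972959,  0.49358516,  1.61376094])}
scene {'camera_matrix': array([[412.8898694 ,   0.        , 280.57154375],
       [  0.        , 412.8898694 , 205.32415372],
       [  0.        ,   0.        ,   1.        ]]), 'R': array([[-0.49455919,  0.86910358,  0.00837663],
       [ 0.75480285,  0.43425531, -0.49162485],
       [-0.43091052, -0.23681488, -0.87076681]]), 't': array([ 0.26013422, -0.36336552,  1.32887077])}
highlighter_yellow [0.37  0.297 0.014] 0.52
highlighter_pink [ 0.35  -0.295  0.016] 0.52
clip_red [0.442 0.005 0.015] 0.67
clip_red [ 0.448 -0.165  0.011] 0.33
memory_stick [0.429 0.141 0.011] 0.61
memory_stick [ 0.479 -0.549  0.049] 0.6
pen_tray [0.56  0.309 0.005] 0.97
clip_dish [ 0.591 -0.26   0.003] 0.7
leather_tray [0.646 0.05  0.011] 0.95
mug [ 0.482 -0.545  0.051] 0.83
stapler [0.417 0.504 0.051] 0.81
stapler [ 0.594 -0.261  0.003] 0.55
0.6
```

View pics/top0.png

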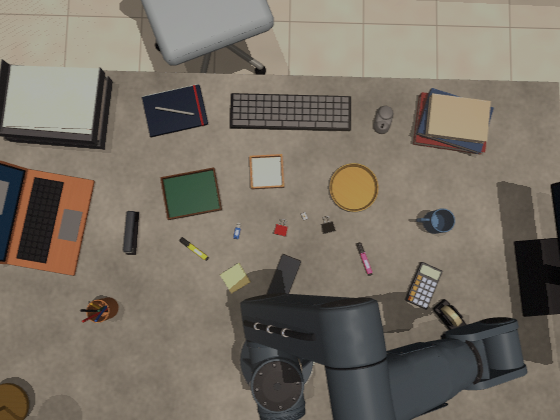

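View pics/scene0.png

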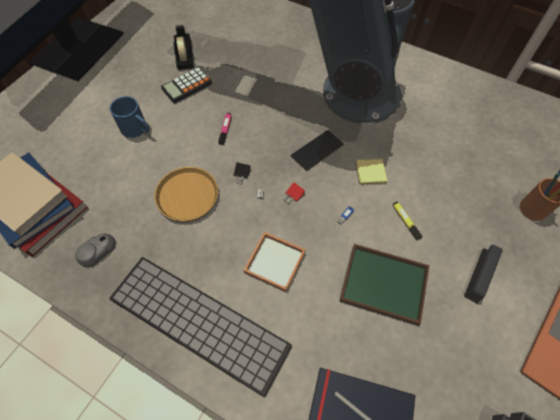

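The top view shows yellow pen (194,249), stick (237,231), red clip (281,230), sharpener (304,216), black clip (328,227) and pink pen (364,259). The pen tray is at (191,194), the leather tray at (266,172) and the dish at (353,188). The scene view shows the same things with none hidden. Next I'll rectify the images to the desk plane so I can measure.

```bash
cat > rect.py <<'E'
import cv2,numpy as np
from bench import manip
X1,Y1,S=0.70,0.41,1000   # row=(X1-x)*S, col=(Y1-y)*S
def rect(p,cam,z,w=800,h=420,X1=X1,Y1=Y1,S=S):
    c=manip.get_calibration(cam); K,R,t=c["camera_matrix"],c["R"],c["t"]
    M=np.array([[0,-1/S,X1],[-1/S,0,Y1],[0,0,1]],float)
    H=K@np.c_[R[:,0],R[:,1],R[:,2]*z+t]@M
    return cv2.warpPerspective(p,H,(w,h),flags=cv2.INTER_CUBIC|cv2.WARP_INVERSE_MAP)
E
python3 - <<'E'
from rect import *
p=np.load("top0.npz")["p"]; q=np.load("scene0.npz")["p"]
a=rect(p,"top",0.012); b=rect(q,"scene",0.012)
cv2.imwrite("pics/r_top.png",a[:,:,::-1])
# zoom of loose strip: x .28..0.50, y -0.36..0.36 two cams, two halves
def z(im,c0,c1): return cv2.resize(im[190:420,c0:c1],None,fx=2,fy=2,interpolation=cv2.INTER_CUBIC)
m=cv2.resize(a[190:400,210:610],None,fx=2,fy=2); 
cv2.imwrite("pics/r_mid.png",m[:,:,::-1]) # clips/stick
for im,n in((a,"top"),(b,"scene")):
    h=cv2.cvtColor(im,cv2.COLOR_RGB2HSV).astype(int)
    H,Sx,V=h[...,0],h[...,1],h[...,2]
    for nm,mk,(r0,r1,c0,c1) in [("yel",(H>22)&(H<40)&(Sx>130)&(V>80),(270,400,50,180)),("pink",((H>155))&(Sx>100)&(V>90),(270,420,640,780)),
        ("red",((H<8)|(H>172))&(Sx>140)&(V>60),(200,330,340,460)),("blue",(H>95)&(H<130)&(Sx>90),(220,330,230,320)),
        ("dark",(V<45),(180,320,520,640)),("capY",(V<50),(270,400,50,180)),("capP",(V<50),(270,420,640,780))]:
        k=np.zeros(mk.shape,np.uint8); k[r0:r1,c0:c1]=mk[r0:r1,c0:c1]
        nn,l,st,ce=cv2.connectedComponentsWithStats(k)
        if nn<2: print(n,nm,"none");continue
        i=1+np.argmax(st[1:,4]); pts=np.argwhere(l==i)[:,::-1].astype(np.float32)
        (cx,cy),wh,ang=cv2.minAreaRect(pts)
        d=cv2.fitLine(pts,cv2.DIST_L2,0,.01,.01).ravel()
        print(n,nm,st[i,4],"mean xy",np.round([X1-ce[i][1]/S,Y1-ce[i][0]/S],4),"rect",np.round([X1-cy/S,Y1-cx/S],4),np.round(wh,1),"axis yaw deg",round(np.degrees(np.arctan2(-d[0],-d[1])),1))
E
```

```text
top yel 842 mean xy [0.3596 0.2809] rect [0.3585 0.2805] [78.1 18.3] axis yaw deg -125.0
top pink 869 mean xy [ 0.3313 -0.3001] rect [ 0.3307 -0.3013] [77.2 19.3] axis yaw deg -159.0
top red 1305 mean xy [ 0.4382 -0.0054] rect [ 0.4386 -0.0056] [41.1 34.2] axis yaw deg -102.3
top blue 181 mean xy [0.4122 0.148 ] rect [0.4129 0.148 ] [16.5 13.4] axis yaw deg -97.9
top dark 1015 mean xy [ 0.4507 -0.1694] rect [ 0.4506 -0.1698] [29.8 37.8] axis yaw deg -77.3
top capY 389 mean xy [0.3912 0.3266] rect [0.3903 0.3257] [33.6 16.4] axis yaw deg -128.4
top capP 23 mean xy [ 0.391  -0.2727] rect [ 0.3908 -0.2731] [4.9 4.5] axis yaw deg -19.0
scene yel 831 mean xy [0.3631 0.2808] rect [0.3613 0.2802] [76.7 17.9] axis yaw deg -124.7
scene pink 937 mean xy [ 0.3342 -0.298 ] rect [ 0.3321 -0.2998] [78.2 19.4] axis yaw deg -159.2
scene red 1609 mean xy [ 0.4404 -0.0032] rect [ 0.4405 -0.0038] [44.7 40. ] axis yaw deg -134.2
scene blue 277 mean xy [0.4289 0.1503] rect [0.429  0.1488] [16.9 36.3] axis yaw deg -9.0
scene dark 1305 mean xy [ 0.4528 -0.1671] rect [ 0.4538 -0.1672] [37.8 40. ] axis yaw deg -105.9
scene capY 210 mean xy [0.3985 0.3289] rect [0.3953 0.3273] [31.  15.2] axis yaw deg -111.6
scene capP 531 mean xy [ 0.3871 -0.2775] rect [ 0.3872 -0.2775] [39.4 14.6] axis yaw deg -157.4
```

View pics/r_top.png

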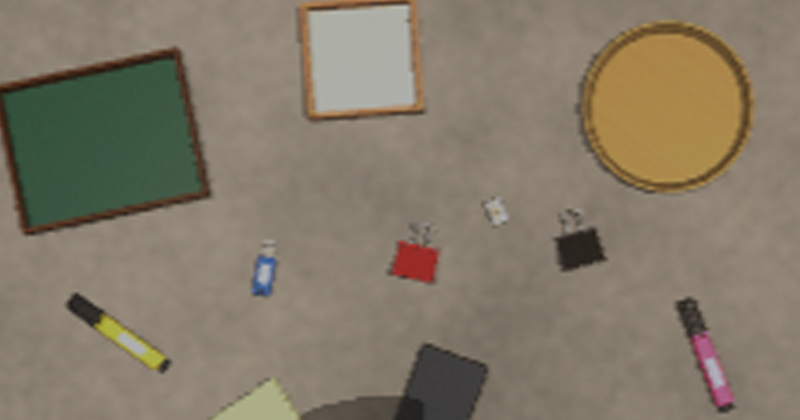

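View pics/r_mid.png

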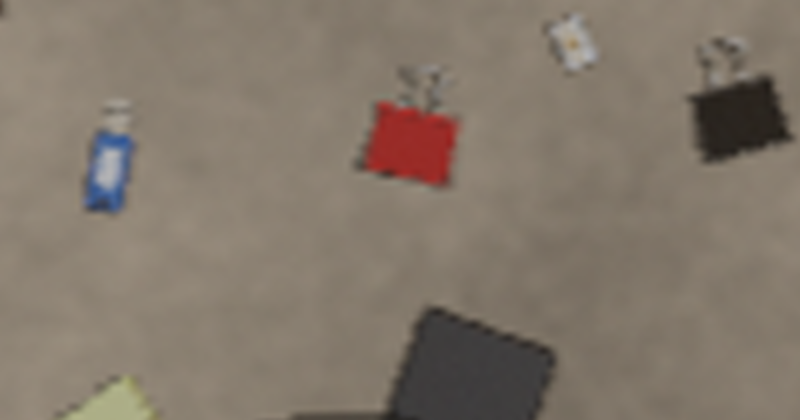

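The rectified top view, 1 mm per pixel, shows everything clearly. Yellow pen ends are at (72,297) and (168,368), pink pen ends at (684,300) and (726,408). The clip bodies are at (415,262) and (580,249), both with handles pointing up, and the stick runs (269,241) to (261,294). The pen tray is centred at (103,141) with yaw about 12.5°, the leather tray at (362,58), and the dish at (667,106). I'll start with the black clip.

```bash
cat > pp.py <<'E'
import numpy as np
from bench import manip
H=0.12
def rot(a): c,s=np.cos(a),np.sin(a); return np.array([[c,s,0],[s,-c,0],[0,0,-1.]])
def best(pos,yaw):
    q0=np.array(manip.current_qpos()); o=[]
    for k in(-1,0,1):
        q=manip.inverse_kinematics(pos,rot(yaw+k*np.pi))
        if q is not None: o.append((np.abs(np.array(q)-q0).max(),k))
    return min(o)[1]*np.pi
def pick(x,y,deg,opening,dx=0.,z=.003,effort=35):
    a=np.radians(deg); p=np.array([x+dx*np.cos(a),y+dx*np.sin(a)])
    f=best([*p,H],a)
    manip.set_gripper(opening)
    manip.move_ptp([*p,H],rot(a+f)); manip.move_l([*p,z],max_speed=.12)
    manip.set_gripper(0,effort)
    print("grip",manip.current_grip_width(),manip.current_grip_force())
    manip.move_l([*p,H]); print("lift",manip.current_grip_width(),manip.current_grip_force(),"t",manip.current_time())
    return f
def place(x,y,deg,opening,f,dx=0.,z=.0095,flip=False):
    a=np.radians(deg); p=np.array([x+dx*np.cos(a),y+dx*np.sin(a)])
    if flip: f=best([*p,H],a)
    manip.move_ptp([*p,H],rot(a+f)); manip.move_l([*p,z],max_speed=.1)
    print("F",np.round(manip.current_force(),1))
    manip.set_gripper(opening); manip.move_l([*p,H]); print("t",manip.current_time())
E
python3 - <<'E'
from pp import *
import cv2
f=pick(.448,-.170,14,.85)
place(.593-.045,-.258,0,.62,f)
p,d=manip.grab_frame("top"); cv2.imwrite("pics/a1.png",cv2.resize(p[140:300,150:430],None,fx=2.8,fy=2.8)[:,:,::-1])
E
```

```text
grip 0.4683651982448081 34.519656139891595
lift 0.4668490569796265 35.24884343147278 t 5.1333
F [ 0.1 -0.1  0.5]
t 8.15
```

View pics/a1.png

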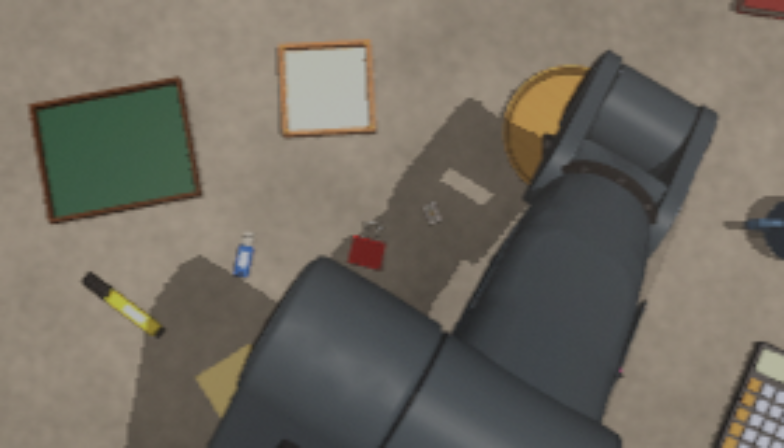

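The arm hides the dish, so only a dark corner of the clip shows at about (548,142). The grip width matched 41 mm. I'll do the memory stick next and check the dish from there.

Run:
```python
from pp import *
from rect import rect
import cv2
f=pick(.433,.146,-8.5,.6,dx=-.006)
place(.643,.049,4,.5,f,dx=-.006)
f=pick(.369,.290,54.5,.6)
c,s=np.cos(np.radians(12.5)),np.sin(np.radians(12.5))
# tray x offset -27 mm first (near side)
place(.5595-.027*c,.308-.027*s,102.5,.42,f)
p,d=manip.grab_frame("top"); a=rect(p,"top",.012); cv2.imwrite("pics/a2.png",a[:,:,::-1])
```

```text
grip 0.2049482429687265 34.65893626213074
lift 0.2082716002106658 34.21997666358948 t 12.425
F [ 0.3 -0.6  0.4]
t 15.8583
grip 0.20233381837941247 34.5694899559021
lift 0.20128154812172167 34.20508861541748 t 19.9083
F [-1.  -0.   0.1]
t 23.2917
```

View pics/a2.png

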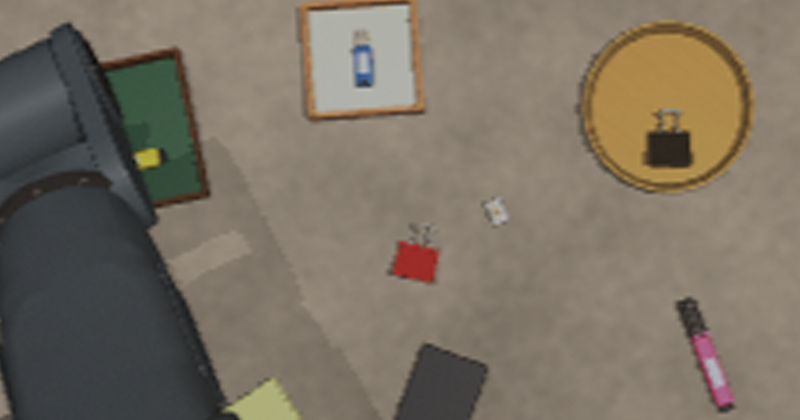

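The stick lies in the leather tray at (363,60). The black clip lies in the near half of the dish, body at (668,148) and handles ending at row 109. The yellow pen is in the tray, partly hidden at (148,158). Next are the red clip and the pink pen.

Run:
```python
from pp import *
from rect import rect
import cv2
f=pick(.435,-.004,-12,.85)
place(.612,-.258,0,.6,f)
f=pick(.347,-.294,21,.6)
c,s=np.cos(np.radians(12.5)),np.sin(np.radians(12.5))
place(.5595+.027*c,.308+.027*s,102.5,.42,f,flip=True)
manip.move_j([-1.396, 0.351, 1.652, 0, 1.139, -0.085])
p,d=manip.grab_frame("top"); np.savez("end.npz",p=p,d=d); a=rect(p,"top",.012); cv2.imwrite("pics/a3.png",a[:,:,::-1])
```

```text
grip 0.4668467977849111 34.332806195598096
lift 0.46256863234801576 35.25219440460205 t 27.5583
F [-0.1 -0.2 -0.8]
t 31.1583
grip 0.19831012959131983 34.48466420173645
lift 0.19855011213195126 34.217458963394165 t 34.8667
F [-0.8  0.1  0.1]
t 39.6583
```

View pics/a3.png

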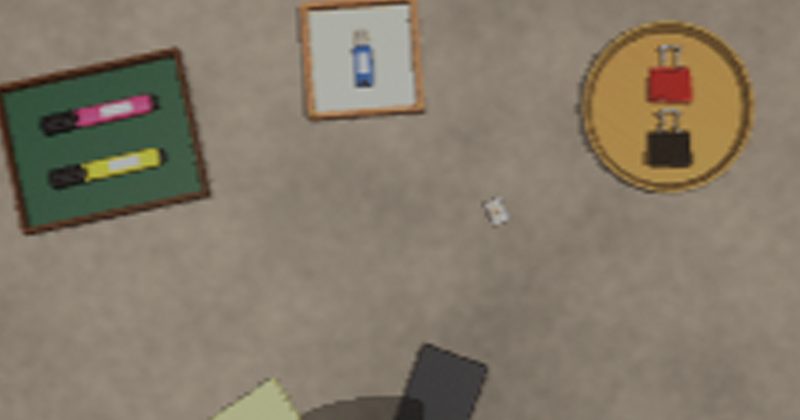

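Everything lies flat in its place. The pens are at (100,114) and (107,168), the stick at (363,60), and the clips at (669,85) and (668,148) with a gap between them. I'm handing it in.

```bash
python3 -c "
from bench import manip
print(manip.sign_off())"
```

```text
the job is handed in; nothing more can be done
None
```

I set all five pieces down in their places (both pens in the pen tray, both clips in the brass dish, the memory stick in the leather tray), kept clear of the mug and stapler, and handed the job in after about 40 s of the 128 s; the final picture shows every piece flat and separate, but sign-off returned no verdict.

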